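# Pack the freezer block and snap the lunch cooler shut

### The arm

A 6-joint arm with a two-finger parallel gripper is mounted at the origin on the work surface. World frame = base frame: x ahead of the robot, y to its left, z up, the work surface at z = 0. Lengths are in m, angles in degrees, forces in N, time in s.
With the tool pointing down it reaches from about 0.4 to 0.825 m from the base axis. Payload 7 kg.
Tool frame: the origin (TCP) lies midway between the tips of the shut fingers; the grasp point (between the pads) lies 19 mm behind it (r.grip_point_offset is the z of the grasp point in the tool frame, in m); z points along the fingers, y is the line along which they close (so a half turn about z gives the same grasp; the last joint's range is limited). The gripper opens to 88 mm and grips with 3 to 60 N. Pads are 19 mm wide; open, the fingers measure 130 mm over their backs; the gripper's body (78 mm by 193 mm) begins 47 mm behind the grasp point.
Start: joints at [-54.196, 20.546, 0.682, 0, -70.136, -16.507], TCP at [0.223, -0.637, 0.227] pointing down, gripper open.
Joint ranges: [-176.03, 176.03], [-82.01, 121.73], [-58.28, 71.71], [-173.87, 95.51], [-174.79, -0.11], [-173.66, 173.66]. Speed limits (degrees/s): [136.94, 136.94, 172.46, 180, 180, 180].

### API

Orientations are given as [roll, pitch, yaw] about the fixed x, y, z axes, in that order (R = Rz(yaw) Ry(pitch) Rx(roll)).
In Python, from plant import r, viewer, recognise, outline_of, pinpoint gives the robot as it stands.
- The arm moves only by the tool move_arm, never from a script. Its argument "targets" is a list of rows, each a list of 2 entries, a list of its own where there are three numbers: the shift along the tool's x, y, z in cm, then the turn, a rotation vector about the tool's x, y, z in rad. A call has 1 to 5 rows; each row is the pose to reach, as a shift and turn from the pose commanded when the call began, along the tool's axes at that moment; what a row does not reach only later rows make up. A row lasts 1/8 s, in which the tool goes at most 62.5 mm and 10.7 degrees, less where a joint would pass 70% of its speed; a pose out of reach is approached as far as the arm can. A call with a gripper value outside its range is refused whole. "jaw" is the finger opening in cm, from 0 to 8.76, set as the call begins (left out, the last holds). The fingers move at their own pace and stop on an object; "squeeze" is the grip in N (left out, the last holds). Time passes only in rows, so rows that repeat a pose let the fingers close. It gives the time, the measured TCP pose, the force, the opening and the grip force at its end, in the units of the state.
- r.get_state(): the state, without advancing time (a new reading comes with each control period).
- viewer.capture(name): name is "side" or "top"; returns a dict with "image" (420x560x3 uint8, blue, green, red), "intrinsics" (3x3 intrinsics, pixels), "camera_from_world" (4x4, takes a point from world to camera coordinates). Camera axes: x right, y up, looking along -z (the intrinsics and any distortion apply to the point x, -y, -z); pixel columns grow to the right and rows downward; lengths in m; the calibration is good to about 2 mm. A picture is of the moment at which its call begins. There is no depth.
- r.close_job(): hands the job in; it is judged then, once.
Trained networks look in the newest picture that a camera, given by its name, has taken for a name from the list of things; names that differ only in an ending like _2 or _b are one class to them, and where a whole thing is asked for, a point or a joint stands for the part that bears it (a point fixed in the world has none). Each returns a list of dicts, best first, with "score" (0 to 1); they miss things now and then, are a little off and sometimes report something else, mostly with a low value. They report only what shows in the picture. A call takes as long as a camera call. They do not tell look-alikes from the thing itself.
- recognise(label, camera): "box" ([left, top, right, bottom] in pixels, round what is visible of it).
- outline_of(label, camera): "mask" (420x560 bool, what is visible of it) and "box" ([left, top, right, bottom] in pixels, round what is visible of it).
- pinpoint(label, camera): "location" ([row, column] in pixels: a listed point, or the origin of a listed thing).
The state is a dict: "time_s": time; "joints": joint angles; "qd": joint speeds; "joint_torque": joint torques, N m; "tcp_pos": TCP position; "eef_rot": TCP orientation; "contact_force": force on the tool from outside, world axes, zero at the start; "moment": the same for the moment, N m; "gripper_width": finger opening in m; "gripper_force": force on a finger pad.
Only numpy, scipy, OpenCV 4.12 (cv2) and the standard library are available. Lean on these libraries where they do the work, as an engineer would, in place of code of your own. Each camera call takes 0.05 s, during which the arm holds its last target. There are 200 camera calls.

### The job

Lower the freezer block, upright and without dropping it, into the gap between the two food tubs in the lunch cooler. Then swing the lid over without slamming it and press its front edge down against the rubber gasket, firmly but without forcing it, until the front catch snaps under its keeper and the lid stays shut by itself. Leave the other things on the worktop alone.

Things in the scene. Friction and masses are not known exactly. Their poses are not given: they have to be found in the camera images.
- cooler: hard lunch cooler, pale grey plastic, 180 (x) by 280 (y) by 130 mm high without its lid; packed and heavy, it does not slide. Origin: centre of its underside; z up, -x its front (keeper, turned to the robot's right), +x its hinge side. Walls and floor 20 mm thick: cavity 140 by 240 mm. Wedged tight inside stand two food tubs 60 mm tall (tops 80 mm above the worktop, 50 mm below the rim)
- gap (a point): centre of the floor of the gap between the two tubs, 20 mm above the worktop, at x 0, y +20 mm in the cooler's frame, same axes. The gap is 140 mm long along x, 36 mm wide along y, 60 mm deep below the tubs' tops
- keeper_mid (a point): middle of the keeper's underside, on the front face, 113 mm above the worktop; fixed to the cooler, same axes. The keeper is a grey ledge with a sloped top, 44 mm wide, 8 mm out from the face; the catch's tooth rides down the slope and snaps under the ledge
- gasket_mid (a point): middle of the front run of the rim, 130 mm above the worktop; fixed to the cooler, same axes. On the rim lies a black rubber gasket 6 mm thick, which springs 5 mm proud at the front when the lid is off it and pushes back harder as it is squeezed, about 18 N at the front with the lid shut
- lid_hinge (a point): middle of the lid's hinge axis, which runs along the cooler's y at x +94 mm, z 133 mm in its frame; fixed to the cooler, same axes. White lid 182 by 284 by 24 mm, 0.3 kg. Shut, its top is 160 mm above the worktop, its front edge 186 mm from the axis. A stiff friction hinge holds it at any angle (0.35 N m to move)
- lid (a joint): lid angle in rad: 0 shut (caught, it rests within 0.008 of 0), growing as it opens; starts past upright at 1.72 to 1.86 (stop 1.95). From about 0.07 the catch's tooth rides down the keeper's slope, from 0.03 the gasket resists too; let go there, the lid stays up, not caught. A solid stop lies at -0.007
- lid_press (a point): point on the lid's outer (top) face, on its centre line over the catch, 16 mm from the front edge; 170 mm from the hinge axis along the lid, 27 mm off it towards the outer face. Axes: the lid's (x from front to hinge, z out of the outer face). About 12 to 18 N down here snaps the catch at about the shut position; the solid stop is met at about 22 N, 1.2 mm lower
- catch (a joint): angle in rad of the catch: a grey sprung tongue 46 mm wide hinged on the lid's front edge, reaching 32 mm past the lid's inner side, with a tooth on its inside. 0 at rest and when hooked under the keeper, about 0.17 while the tooth rides over the keeper
- block: freezer block, pale smooth plastic, 120 (x) by 28 (y) by 95 mm high, 0.3 to 0.5 kg, standing on its long edge on the worktop right of the cooler (-y). Origin: centre of its underside; z up. Grip it across its 28 mm; the ends are alike. In place, its underside is on the gap's floor, its long side along the cooler's x
- snack_pot: bystander: round white plastic pot with a lid, 82 mm across, 46 mm high; origin at its underside
- mug: bystander: white mug, 82 mm across, 92 mm high, with a handle; origin at its underside
- jar: bystander: amber glass jar, 72 mm across, 110 mm high; origin at its underside
- tin: bystander: steel food tin, 74 mm across, 105 mm high; origin at its underside
- mill: bystander: dark wooden pepper mill, 54 mm across, 130 mm high; origin at its underside
- salt: bystander: small glass salt jar, 48 mm across, 75 mm high; origin at its underside
- spoon: bystander: steel spoon 190 mm long lying on the worktop; origin at its underside
Mind the look-alikes: they are no part of the job. Of the things like the block, leave any that is blue, purple or turquoise; of the rest the larger one is meant.

How it is judged (in metres and radians):
On the way, in this order (a step that is already met when the one before it is completed fails the run):
1. the freezer block stands on the floor of the gap between the tubs, let go, with the lid still open (x of block in the frame of cooler between -0.02 and 0.02 m and y of block in the frame of cooler between 0.008 and 0.032 m and z of block in the frame of cooler between 0.014 and 0.026 m and angle between block's own z axis and vertical below 0.15 rad and contact force between the fingers and block below 0.05 N and value of joint lid above 0.5 rad), for 0.2 s.
2. the lid is down and its catch has snapped under the keeper (value of joint lid below 0.02 rad and value of joint catch below 0.06 rad), for 0.2 s.
At the end, for the whole second after the job is handed in: Block upright (0.15 rad) on the floor of the gap (underside within 6 mm of it, within 12 mm across and 20 mm along of its middle), let go, at rest; lid shut (angle below 0.02 rad), at rest, held by its catch (catch angle below 0.06 rad) (all of step 2 and x of block in the frame of cooler between -0.02 and 0.02 m and y of block in the frame of cooler between 0.008 and 0.032 m and z of block in the frame of cooler between 0.014 and 0.026 m and angle between block's own z axis and vertical below 0.15 rad and contact force between the fingers and block below 0.05 N and linear speed of block below 0.02 m/s and velocity of joint lid between -0.05 and 0.05 rad/s); the robot touches nothing.
It fails at once if the lid or the cooler is forced: the robot bears on it with more than 32 N (contact force between any of the arm, the fingers and cooler above 32 N).
It fails at once if the lid is slammed (closing faster than 3 rad/s) (velocity of joint lid below -3 rad/s).
It fails at once if the freezer block is dropped (falls freely faster than 0.5 m/s) (contact force between the fingers and block below 0.05 N and linear speed of block above 0.5 m/s).
It fails at once if a bystander is moved more than 30 mm or tipped over (distance of any of snack_pot, mug, jar, tin, mill, salt, spoon from where it was at the start of the episode above 0.03 m or angle between any of snack_pot, mug, jar, tin, mill, salt, spoon's own z axis and vertical above 0.5 rad).
It also fails if it takes over 67 s, if anything falls off the work surface, if the arm or the gripper's body presses on something with over 40 N, if the wrist force passes 120 N, or if a joint passes its speed limit or range.

## Working session

There is one attempt and no reset: what is moved stays moved. The work goes in short steps, Python scripts to look and compute and a tool call to move; the robot and the scene stay as the last step left them, time stands still between calls to the robot, and variables do not carry over. Pictures are saved under pics/ and viewed, at most 12 in all, crops included, and the job is handed in when it is done.

Besides the shell and the picture viewer there is one more tool, called after "Emit:" by a JSON object that holds its "name" and its "arguments". move_arm: Moves the arm, as the interface text tells. Its arguments: {"type":"object","properties":{"targets":{"type":"array","items":{"type":"array"}},"jaw":{"type":"number"},"squeeze":{"type":"number"}},"required":["targets"]}

```bash
ls; mkdir -p pics
cat > h.py <<'E'
import numpy as np,cv2
from plant import r,viewer,recognise,outline_of,pinpoint
def cam(n):
    c=viewer.capture(n);return c
def proj(c,P):
    P=np.atleast_2d(P);T=np.array(c["camera_from_world"]);q=P@T[:3,:3].T+T[:3,3]
    K=np.array(c["intrinsics"]);u=np.c_[q[:,0],-q[:,1],-q[:,2]]@K.T
    return u[:,:2]/u[:,2:]
def atz(c,uv,z):
    T=np.array(c["camera_from_world"]);K=np.array(c["intrinsics"])
    d=np.linalg.inv(K)@np.array([uv[0],uv[1],1.]);d=np.array([d[0],-d[1],-d[2]])
    o=-T[:3,:3].T@T[:3,3];d=T[:3,:3].T@d
    return o+d*(z-o[2])/d[2]
E
python3 - <<'E'
from h import *
print({k:np.round(v,3) for k,v in r.get_state().items()},r.grip_point_offset)
cs={}
for n in("side","top"):
    c=cam(n);cs[n]=c;cv2.imwrite(f"pics/{n}0.png",c["image"])
    T=np.array(c["camera_from_world"]);print(n,"campos",-T[:3,:3].T@T[:3,3])
    for l in("cooler","block","gap","keeper_mid","gasket_mid","lid_hinge","lid_press","catch"):
        for f in(recognise,pinpoint):
            try:
                for d in f(l,n)[:3]:
                    v=d.get("box",d.get("location"));print(l,f.__name__,np.round(v,1),round(d["score"],2))
            except Exception as e: print(l,f.__name__,e)
E
```

```text
pics
{'time_s': np.float64(0.0), 'joints': array([-5.4197e+01,  2.0591e+01,  6.3400e-01, -2.1000e-02, -7.0137e+01,
       -1.6507e+01]), 'qd': array([ 0.025, -0.018, -0.025, -0.008,  0.015,  0.028]), 'joint_torque': array([ 1.0000e-03, -5.8272e+01,  2.9305e+01,  6.9970e+00,  7.0000e-03,
       -0.0000e+00]), 'tcp_pos': array([ 0.223, -0.637,  0.226]), 'eef_rot': array([ 1.79904e+02, -8.00000e-03, -1.60712e+02]), 'contact_force': array([ 0.313,  0.714, -0.111]), 'moment': array([-0.014, -0.008, -0.02 ]), 'gripper_force': np.float64(0.0), 'gripper_width': np.float64(0.088)} -0.0188
side campos [ 0.33293248 -1.29007269  1.28236955]
cooler call [255.3 115.1 350.7 250.4] 0.64
cooler call [224.7 288.3] 0.71
block call [357.6 207.8 388.2 256.6] 0.97
block call [215.9 291.5 244.5 311.5] 0.81
block call [266.1 264.5 289.2 316.5] 0.79
block call [298.7 275.2] 0.94
block call [242.5 371.1] 0.86
block call [342.7 291.1] 0.65
gap call [256.7 116.6 351.  253.1] 0.59
keeper_mid call [254.4 118.8 349.7 254.1] 0.92
keeper_mid call [309.8 273.8 337.4 303.5] 0.61
keeper_mid call [219.4 273.8] 0.94
gask
[... 1041 characters left out ...]
p call [196.2 134.4 314.7 252.4] 0.88
gap call [216.  265.2] 0.84
keeper_mid call [197.1 132.2 313.9 251.6] 0.84
keeper_mid call [217.2 163.4 237.9 182.3] 0.29
keeper_mid call [219.1 290.2] 0.63
gasket_mid call [195.4 132.  314.  253.2] 0.9
gasket_mid call [160.6 155.3 179.8 176.5] 0.53
gasket_mid call [214.5 288.1] 0.91
lid_hinge call [197.2 132.6 312.8 254.4] 0.66
lid_hinge call [189.8 248.9] 0.9
lid_press call [196.8 132.8 314.6 252.2] 0.53
lid_press call [140.  224.6 180.2 248. ] 0.32
lid_press call [227.  359.4] 0.45
catch call [218.5 161.8 239.2 183.7] 0.61
catch call it knows: block, cooler, gap, gasket_mid, jar, keeper_mid, lid_hinge, lid_press, mill, mug, salt, snack_pot, spoon, tin
```

Run:
```python
import cv2
for n,b in(("side",(170,90,430,330)),("top",(170,110,440,310))):
    i=cv2.imread(f"pics/{n}0.png")[b[1]:b[3],b[0]:b[2]]
    cv2.imwrite(f"pics/{n}1.png",cv2.resize(i,None,fx=2.5 if n=="side" else 2.9,fy=2.5 if n=="side" else 2.9,interpolation=cv2.INTER_CUBIC))
```

```text
(no output)
```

View pics/side1.png

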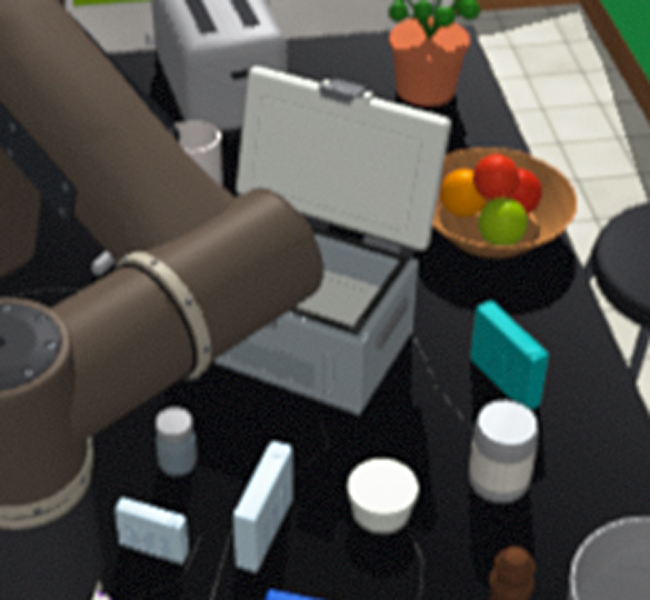

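View pics/top1.png

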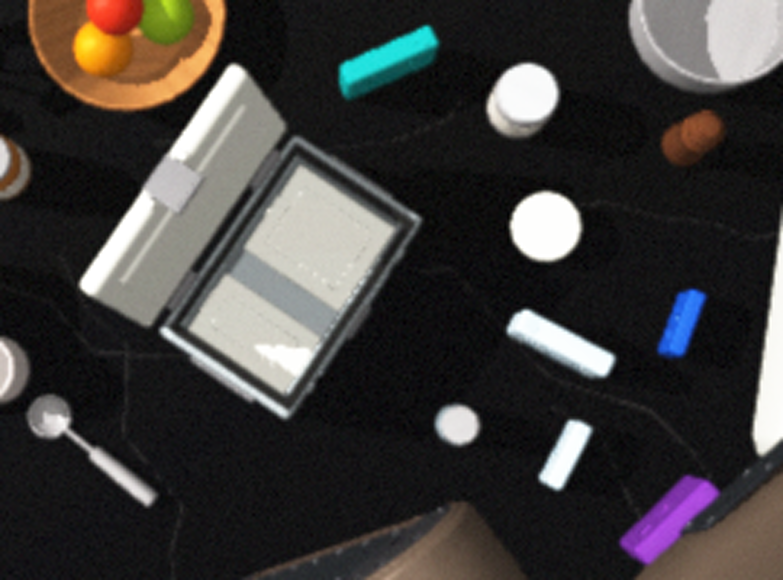

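The larger pale bar at top pixel (363,228) (side (277,290)) fits the description. The small pale one at (365,267) is too small, and the turquoise (304,132), blue (405,221) and purple (400,290) ones are excluded. The cooler is open, with its rim corners at about (270,158), (315,185), (269,253) and (226,224) in the top view. Next I fit the poses.

```bash
cat > fit.py <<'E'
from h import *
from scipy.optimize import minimize
def box_pts(x,y,a,L,W,z0,z1):
    c,s=np.cos(a),np.sin(a)
    return np.array([[x+c*i*L/2-s*j*W/2,y+s*i*L/2+c*j*W/2,z] for i in(-1,1) for j in(-1,1) for z in(z0,z1)])
def sil(c,P,S=4):
    m=np.zeros((420*S,560*S),np.uint8);h=cv2.convexHull((proj(c,P)*S).astype(np.float32))
    cv2.fillConvexPoly(m,(h*16).astype(np.int32),1,shift=4)
    return cv2.resize(m.astype(np.float32),(560,420),interpolation=cv2.INTER_AREA)
def fitbox(views,x0,dims):
    f=lambda p:sum(np.abs(sil(c,box_pts(p[0],p[1],p[2],*dims))-m).sum() for c,m in views)
    best=min((minimize(f,x0+np.array(d),method="Nelder-Mead",options=dict(initial_simplex=np.array(x0+np.array(d))+np.array([[0,0,0],[.01,0,0],[0,.01,0],[0,0,.1]]))) for d in([0,0,0],[.005,.005,.05],[-.005,.005,-.05])),key=lambda q:q.fun)
    return best.x,best.fun
E
python3 - <<'E'
from fit import *
V=[];
ct=cam("top");mt=[d for d in outline_of("block","top") if abs(d["box"][0]-345)<8]
cs=cam("side");ms=[d for d in outline_of("block","side") if abs(d["box"][0]-266)<8]
print(len(mt),len(ms))
for z in (0,.13): print(z,[np.round(atz(ct,u,z),3) for u in((0,0),(560,0),(363,228))])
p=atz(ct,(363,228),.095);q=atz(ct,(383,240),.095)-atz(ct,(345,216),.095)
x0=np.array([p[0],p[1],np.arctan2(q[1],q[0])]);print(x0)
if mt: V.append((ct,mt[0]["mask"].astype(float)))
if ms: V.append((cs,ms[0]["mask"].astype(float)))
for vv in [V]+[[v] for v in V]:
    print(fitbox(vv,x0,(.12,.028,0,.095)),[v[1].sum() for v in vv])
# cooler rim
C=np.array([[290,138],[420,218],[288,415],[163,330]])/2.9+[170,110]
W=np.array([atz(ct,u,.13) for u in C]);print(np.round(W,3),np.linalg.norm(W-np.roll(W,-1,0),axis=1))
g=[atz(ct,np.array(u)/2.9+[170,110],.08) for u in((232,270),(333,318))];print("gap ends",g)
for i,l in(("top","gap"),("top","gasket_mid"),("top","keeper_mid"),("top","lid_hinge"),("side","keeper_mid"),("side","lid_hinge")):
    d=pinpoint(l,i);z=dict(gap=.02,gasket_mid=.13,keeper_mid=.113,lid_hinge=.133)[l]
    for e in d[:2]: print(l,i,round(e["score"],2),np.round(atz(ct if i=="top" else cs,e["location"][::-1],z),3))
for l in("snack_pot","mug","jar","tin","mill","salt","spoon"):
    for e in pinpoint(l,"top")[:2]: print(l,round(e["score"],2),e["location"],np.round(atz(ct,e["location"][::-1],0),3))
E
```

```text
2 1
0 [array([1.299, 1.029, 0.   ]), array([ 1.271, -1.058,  0.   ]), array([ 0.433, -0.307,  0.   ])]
0.13 [array([1.232, 0.953, 0.13 ]), array([ 1.206, -0.982,  0.13 ]), array([ 0.429, -0.285,  0.13 ])]
[ 0.43019132 -0.29119644 -2.14853618]
(array([ 0.43403643, -0.29716684, -2.06516078]), np.float64(164.8125)) [np.float64(351.0), np.float64(789.0)]
(array([ 0.42901477, -0.29836998, -2.05301498]), np.float64(60.1875)) [np.float64(351.0)]
(array([ 0.43515796, -0.29761225, -2.0562145 ]), np.float64(54.625)) [np.float64(789.0)]
[[ 0.669  0.022  0.13 ]
 [ 0.574 -0.128  0.13 ]
 [ 0.349  0.027  0.13 ]
 [ 0.448  0.17   0.13 ]] [0.17715552 0.27309127 0.17371559 0.26643795]
gap ends [array([0.5203917 , 0.09328957, 0.08      ]), array([ 0.46205817, -0.02606881,  0.08      ])]
gap top 0.64 [0.485 0.043 0.02 ]
gasket_mid top 0.97 [ 0.477 -0.044  0.13 ]
keeper_mid top 0.66 [ 0.461 -0.038  0.113]
keeper_mid top 0.63 [ 0.478 -0.04   0.113]
lid_hinge top 0.95 [0.549 0.101 0.133]
keeper_mid side 0.78 [ 0.455 -0.056  0.113]
keeper_mid side 0.28 [ 0.497 -0.075  0.113]
lid_hinge side 0.6 [0.572 0.091 0.133]
snack_pot 0.82 [184.6, 353.6] [ 0.59  -0.277  0.   ]
mug 0.79 [236.2, 167.6] [0.411 0.395 0.   ]
mug 0.25 [227.2, 358.7] [ 0.436 -0.292  0.   ]
jar 0.93 [169.2, 173.1] [0.653 0.377 0.   ]
jar 0.66 [217.3, 286.9] [ 0.474 -0.034  0.   ]
tin 0.59 [146.9, 348.0] [ 0.728 -0.259  0.   ]
tin 0.25 [159.0, 406.0] [ 0.681 -0.469  0.   ]
mill 0.6 [162.0, 406.8] [ 0.67  -0.471  0.   ]
salt 0.56 [214.5, 265.2] [0.485 0.044 0.   ]
salt 0.46 [255.2, 325.3] [ 0.337 -0.17   0.   ]
spoon 0.84 [264.1, 201.2] [0.31  0.274 0.   ]
```

```bash
cat > gap.py <<'E'
from h import *
def prof(c,ctr,a,z,ax,off,rng,n=81):
    # intensity along axis 'ax' (0=x_c,1=y_c) at transverse offset, in frame ctr,a
    e=np.array([[np.cos(a),np.sin(a)],[-np.sin(a),np.cos(a)]]);t=np.linspace(*rng,n)
    P=np.array([[*(ctr+e[ax]*s+e[1-ax]*off),z] for s in t]);uv=proj(c,P).astype(np.float32)
    g=cv2.cvtColor(c["image"],cv2.COLOR_BGR2GRAY).astype(np.float32)
    return t,cv2.remap(g,uv[:,:1],uv[:,1:],cv2.INTER_LINEAR)[:,0]
E
python3 - <<'E'
from gap import *
c=cam("top");ctr=np.array([.510,.023]);a=np.radians(56.3)
np.set_printoptions(linewidth=200,precision=1,suppress=True)
print("y_c profile averaged z=.08, y -20..60mm at x offsets")
for o in(-.055,-.04,-.025,-.01,.005,.02,.035):
    t,p=prof(c,ctr,a,.08,1,o,(-.02,.06),81);d=np.gradient(cv2.GaussianBlur(p[:,None],(1,9),2)[:,0])
    i,j=d[:40].argmin(),40+d[40:].argmax();print(o,"edges mm",t[i]*1e3,t[j]*1e3, p[::5])
print("x rim z=.13")
for o in(-.1,-.05,.06,.1):
    t,p=prof(c,ctr,a,.13,0,o,(-.13,.13),53);print(o,p)
print("y rim")
for o in(-.05,0,.05):
    t,p=prof(c,ctr,a,.13,1,o,(-.16,.16),65);print(o,p)
E
```

```text
y_c profile averaged z=.08, y -20..60mm at x offsets
-0.055 edges mm 1.9999999999999982 39.99999999999999 [207.2 207.9 207.2 207.  192.2 157.  155.3 154.4 154.8 156.9 156.2 156.2 181.2 204.6 207.8 207.1 225.8]
-0.04 edges mm 1.0000000000000009 39.00000000000001 [201.8 200.4 207.4 208.8 190.1 159.4 156.3 153.5 155.  154.5 155.2 158.  187.1 205.4 207.4 196.3 202.5]
-0.025 edges mm 1.0000000000000009 39.00000000000001 [206.9 206.4 207.9 207.6 187.9 155.4 155.3 155.2 155.2 153.4 154.6 153.3 185.3 206.  207.4 203.4 205. ]
-0.01 edges mm 1.0000000000000009 39.00000000000001 [205.5 208.4 207.7 205.9 184.  151.  155.2 156.4 155.6 157.4 153.  158.9 186.6 205.8 207.7 203.7 205.5]
0.005 edges mm 1.0000000000000009 39.00000000000001 [208.  207.7 207.1 208.  186.3 151.1 154.5 156.9 155.  153.1 155.1 157.2 189.3 207.  207.6 204.5 205.3]
0.02 edges mm 1.0000000000000009 38.00000000000001 [206.9 205.2 206.9 206.5 188.4 155.9 151.7 154.  153.6 153.6 151.9 155.1 191.6 205.4 206.3 203.6 208.1]
0.035 edges mm 0.0 38.00000000000001 [204.8 205.6 206.  207.3 182.6 153.7 153.4 152.4 153.4 152.7 153.9 156.6 
[... 1844 characters left out ...]
 204.7 206.  206.2 205.7 205.7 205.7 206.1 206.8 205.9 206.6 205.8 207.7 205.7 207.6 218.3 206.6 208.1 203.8
 157.1 152.9 155.7 154.7 155.  155.1 156.  177.6 205.6 209.2 206.4 203.7 207.1 206.9 206.6 207.6 206.1 207.3 207.1 205.9 204.9 208.5 184.   81.1  50.2 140.  225.  175.1 115.3  34.3  21.1  20.6]
0.05 [ 18.7  22.   21.   30.1  87.7 110.1  45.7  30.9  71.4 126.1 195.5 205.2 205.2 204.2 205.9 206.4 204.7 207.6 206.4 201.6 198.9 205.9 203.1 204.5 203.8 200.6 205.7 200.7 205.7 205.9 205.5 205.1 195.6
 160.1 153.3 152.3 155.1 155.9 151.8 154.2 183.3 203.6 205.9 205.4 203.8 201.9 205.9 203.5 206.3 208.3 210.7 208.2 206.4 207.  206.2 172.   69.4  49.8 163.  209.7  99.3  35.7  20.4  21.4  23.6]
```

```bash
cat > go.py <<'E'
import sys,numpy as np
from plant import r
from scipy.spatial.transform import Rotation as R
s=r.get_state();x,y,z,yaw=map(float,sys.argv[1:5])
R0=R.from_euler("xyz",s["eef_rot"],degrees=True);R1=R.from_euler("xyz",[180,0,yaw],degrees=True)
print("t",s["time_s"],"F",np.round(s["contact_force"],1),"tcp",np.round(s["tcp_pos"],4),np.round(s["eef_rot"],1))
print("shift cm",np.round(R0.inv().apply(np.array([x,y,z])-s["tcp_pos"])*100,2),"turn",np.round((R0.inv()*R1).as_rotvec(),3))
E
python3 go.py .433 -.2975 .18 -118; python3 go.py .433 -.2975 .065 -118
```

```text
t 2.5 F [-0.2  0.3  0.8] tcp [ 0.223  -0.6371  0.2266] [ 180.    -0.  -160.7]
shift cm [-31.04  25.11   4.66] turn [ 0.    -0.    -0.745]
t 2.5 F [-0.2  0.3  0.8] tcp [ 0.223  -0.6371  0.2266] [ 180.    -0.  -160.7]
shift cm [-31.04  25.11  16.16] turn [ 0.    -0.    -0.745]
```

Emit:
{"name": "move_arm", "arguments": {"targets": [[[-6.0,5.0,0.9],[0,0,-0.15]],[[-12.0,10.0,1.8],[0,0,-0.3]],[[-18.0,15.0,2.7],[0,0,-0.45]],[[-24.0,20.0,3.6],[0,0,-0.6]],[[-29.0,24.0,4.6],[0,0,-0.745]]], "jaw": 6.5, "squeeze": 30}}

```text
time_s: 3.12
tcp_pos: [0.3838, -0.3695, 0.1898]
eef_rot: [-179.9, -0.0, -117.7]
contact_force: [1.0, -0.3, 0.7]
gripper_width: 0.065
gripper_force: 0.0
```

```bash
python3 - <<'E'
from fit import *
cs=cam("side");cv2.imwrite("pics/side2.png",cv2.resize(cs["image"][120:400,120:440],None,fx=2,fy=2))
# colour based block silhouette, whole (arm may hide part in top)
ms=[d for d in outline_of("block","side")]
for d in ms: print(d["score"],np.round(d["box"]),d["mask"].sum())
m=[d for d in ms if abs(d["box"][2]-289)<6 or abs(d["box"][3]-316)<5]
if m: print(fitbox([(cs,m[0]["mask"].astype(float))],np.array([.433,-.2975,-2.06]),(.12,.028,0,.095)))
E
python3 go.py .433 -.2975 .18 -118
```

```text
0.92 [358. 210. 388. 256.] 780
0.9 [186. 313. 222. 361.] 949
0.8 [276. 328. 304. 348.] 501
0.73 [269. 273. 287. 319.] 546
0.68 [214. 290. 247. 312.] 448
(array([ 0.43350487, -0.30148789, -2.01857504]), np.float64(268.1875))
t 3.225 F [-0.4 -0.  -0.1] tcp [ 0.3851 -0.367   0.1893] [-180.     0.  -117.5]
shift cm [-8.37 -1.04  0.93] turn [-0.     0.001  0.009]
```

View pics/side2.png

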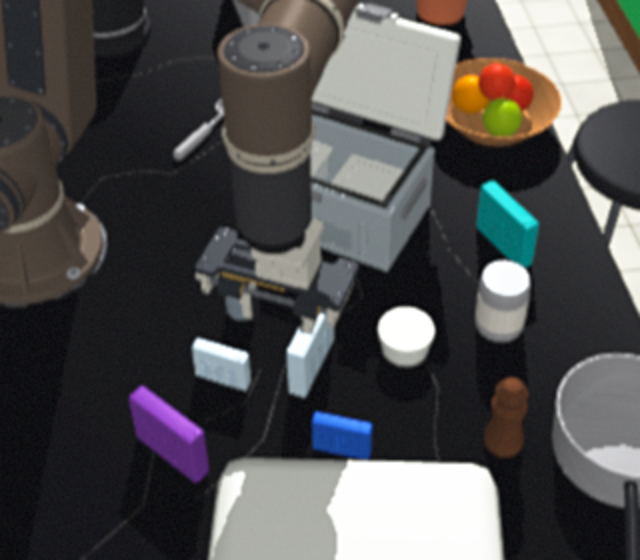

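The crop confirms it: the larger pale block stands at crop pixel (311,356), under the gripper. The small pale bar is at (222,364), with the purple and blue ones apart from it. Now I move over the block and descend.

Emit:
{"name": "move_arm", "arguments": {"targets": [[[-4.2,-0.5,0.5],[0,0,0]],[[-8.4,-1.0,0.9],[0,0,0]],[[-8.4,-1.0,5.0],[0,0,0]],[[-8.4,-1.0,5.0],[0,0,0]]]}}

```text
time_s: 3.72
tcp_pos: [0.4293, -0.3009, 0.1374]
eef_rot: [179.7, -0.0, -118.0]
contact_force: [0.4, 0.2, -0.1]
gripper_width: 0.0647
gripper_force: 0.0
```

```bash
python3 go.py .433 -.2975 .065 -118
python3 - <<'E'
from h import *
ct=cam("top");cs=cam("side")
a=cv2.resize(ct["image"][170:290,300:430],None,fx=3,fy=3,interpolation=cv2.INTER_CUBIC);b=cv2.resize(cs["image"][220:340,220:350],None,fx=3,fy=3,interpolation=cv2.INTER_CUBIC)
cv2.imwrite("pics/ab3.png",np.hstack([a,b]))
E
```

```text
t 3.725 F [ 0.4  0.2 -0.1] tcp [ 0.4293 -0.3009  0.1374] [ 179.7   -0.  -118. ]
shift cm [-0.47 -0.2   7.24] turn [ 0.005 -0.001 -0.   ]
```

View pics/ab3.png

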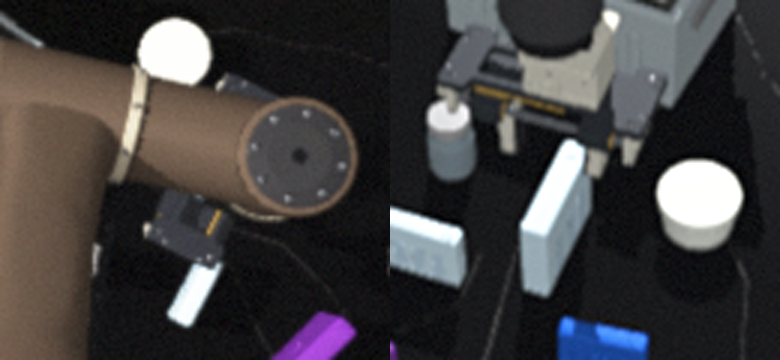

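Run:
```python
from fit import *
cs=cam("side");p=r.get_state()["tcp_pos"];print((proj(cs,p)-[220,220])*3)
print((proj(cs,[[.433,-.2975,.095]])-[220,220])*3, ((proj(cs,box_pts(.433,-.2975,-2.06,.12,.028,0,.095))-[220,220])*3).round())
```

```text
[[162.15745223 156.26850701]]
[[163.88955054 183.84053852]] [[174. 198.]
 [172. 136.]
 [200. 205.]
 [199. 143.]
 [130. 288.]
 [127. 227.]
 [157. 297.]
 [155. 235.]]
```

Projection agrees with the picture (TCP at crop (552,156), block corners within 2 mm). I descend to grasp.

Emit:
{"name": "move_arm", "arguments": {"targets": [[[-0.4,-0.2,2.0],[0,0,0]],[[-0.4,-0.2,4.5],[0,0,0]],[[-0.4,-0.2,7.2],[0,0,0]],[[-0.4,-0.2,7.2],[0,0,0]]]}}

```text
time_s: 4.38
tcp_pos: [0.4341, -0.2995, 0.0673]
eef_rot: [179.9, -0.0, -118.1]
contact_force: [0.9, -0.3, 0.8]
gripper_width: 0.065
gripper_force: 0.0
```

Emit:
{"name": "move_arm", "arguments": {"targets": [[[0,0,0],[0,0,0]],[[0,0,0],[0,0,0]],[[0,0,0],[0,0,0]],[[0,0,0],[0,0,0]]], "jaw": 2.0, "squeeze": 30}}

```text
time_s: 4.88
tcp_pos: [0.4349, -0.2991, 0.068]
eef_rot: [-180.0, 0.0, -118.0]
contact_force: [-1.1, 0.3, 0.8]
gripper_width: 0.0301
gripper_force: 0.5
```

Emit:
{"name": "move_arm", "arguments": {"targets": [[[0,0,0],[0,0,0]],[[0,0,0],[0,0,0]],[[0,0,-1],[0,0,0]],[[0,0,-3],[0,0,0]],[[0,0,-3],[0,0,0]]]}}

```text
time_s: 5.5
tcp_pos: [0.4359, -0.2994, 0.0988]
eef_rot: [-179.8, 0.0, -118.0]
contact_force: [0.3, 0.3, -3.6]
gripper_width: 0.0278
gripper_force: 29.8
```

Emit:
{"name": "move_arm", "arguments": {"targets": [[[0,0,-5],[0,0,0]],[[0,0,-10],[0,0,0]],[[0,0,-15],[0,0,0]],[[0,0,-15],[0,0,0]]]}}

```text
time_s: 6.0
tcp_pos: [0.4368, -0.2999, 0.2511]
eef_rot: [-179.6, 0.1, -118.0]
contact_force: [0.5, 0.3, -4.7]
gripper_width: 0.0278
gripper_force: 30.0
```

```bash
python3 go.py .4936 .0339 .25 -124.6
```

```text
t 6.0 F [ 0.5  0.3 -4.7] tcp [ 0.4368 -0.2999  0.2511] [-1.796e+02  1.000e-01 -1.180e+02]
shift cm [-32.14  10.66   0.07] turn [-0.007  0.002  0.115]
```

Emit:
{"name": "move_arm", "arguments": {"targets": [[[-5.5,1.8,0],[0,0,0.02]],[[-11.0,3.6,0],[0,0,0.04]],[[-16.5,5.5,0],[0,0,0.06]],[[-22.0,7.3,0],[0,0,0.09]],[[-27.0,9.0,0],[0,0,0.115]]]}}

```text
time_s: 6.62
tcp_pos: [0.4814, -0.0164, 0.2458]
eef_rot: [179.9, -0.1, -124.6]
contact_force: [1.7, -0.1, -2.4]
gripper_width: 0.0277
gripper_force: 30.0
```

Emit:
{"name": "move_arm", "arguments": {"targets": [[[-2.6,0.8,0],[0,0,0]],[[-5.0,1.6,0],[0,0,0]],[[-5.0,1.6,0],[0,0,0]]]}}

```text
time_s: 7.0
tcp_pos: [0.497, 0.0331, 0.2455]
eef_rot: [179.9, -0.1, -124.5]
contact_force: [0.3, 0.0, -2.9]
gripper_width: 0.0278
gripper_force: 30.0
```

```bash
python3 go.py .4936 .0339 .17 -124.6;python3 - <<'E'
from fit import *
ct=cam("top");cs=cam("side")
a=cv2.resize(ct["image"][120:270,180:330],None,fx=2.6,fy=2.6,interpolation=cv2.INTER_CUBIC);b=cv2.resize(cs["image"][110:260,230:380],None,fx=2.6,fy=2.6,interpolation=cv2.INTER_CUBIC)
cv2.imwrite("pics/ab4.png",np.hstack([a,b]))
E
```

```text
t 7.0 F [ 0.3  0.  -2.9] tcp [0.497  0.0331 0.2455] [ 1.799e+02 -1.000e-01 -1.245e+02]
shift cm [0.12 0.31 7.55] turn [ 0.002 -0.002  0.002]
```

View pics/ab4.png

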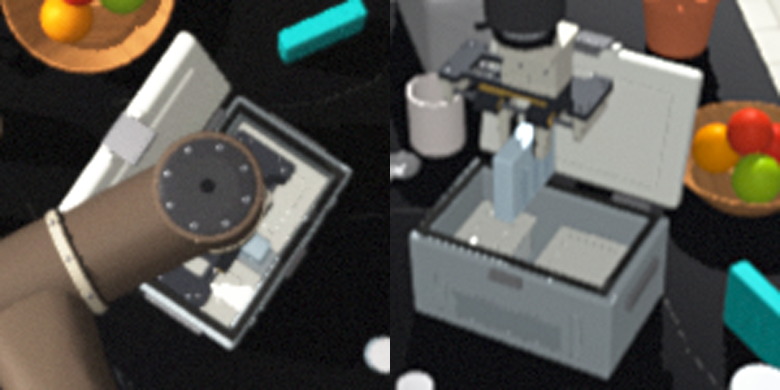

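Run:
```python
from gap import *
np.set_printoptions(linewidth=200,precision=0,suppress=True)
c=cam("side");ctr=np.array([.510,.023]);a=np.radians(55.4)
for o in(-.06,-.05,-.04,-.03,-.02,0):
    t,p=prof(c,ctr,a,.08,1,o,(-.03,.06),91);print(o,p[::3])
c=cam("top")
for o in(-.065,-.06,-.055,-.05):
    t,p=prof(c,ctr,a,.08,1,o,(-.03,.06),91);print(o,p[::3])
```

```text
-0.06 [123. 123. 124. 124. 124. 123. 119. 102.  94.  95.  96.  95.  95.  97.  96.  95.  95.  96.  95.  95.  95.  96. 101. 113. 123. 124. 125. 125. 124. 123. 124.]
-0.05 [124. 124. 124. 124. 124. 124. 125. 122. 111.  98.  95.  97.  98.  97.  96.  97.  97.  96.  95.  97.  98.  96.  94. 102. 112. 122. 124. 123. 124. 125. 124.]
-0.04 [134. 135. 134. 134. 135. 134. 134. 135. 137. 132. 129. 130. 130. 129. 130. 132. 130. 129. 130. 128. 129. 130. 130. 127. 130. 132. 134. 134. 135. 135. 135.]
-0.03 [ 94.  88.  89.  86.  83.  88.  90.  84.  85.  89.  86.  83.  87.  91.  93.  92.  90.  91. 100. 117. 125. 119. 141. 142. 125. 122. 136. 116. 110. 121. 132.]
-0.02 [65. 56. 47. 54. 53. 50. 52. 55. 49. 37. 42. 45. 42. 38. 39. 43. 43. 38. 39. 44. 40. 42. 50. 54. 48. 53. 63. 62. 56. 59. 65.]
0 [169. 170. 167. 164. 166. 171. 170. 170. 161. 145. 127. 121. 126. 132. 138. 140. 140. 142. 141. 142. 152. 161. 169. 171. 170. 171. 170. 168. 167. 168. 171.]
-0.065 [192. 191. 208. 199. 197. 189. 192. 189. 194. 182. 169. 150. 151. 146. 144. 144. 150. 148. 147. 147. 152. 152. 154. 166. 185. 194. 195. 200. 204. 214. 238.]
-0.06 [207. 206. 209. 208. 208. 207. 206. 206. 204. 198. 176. 149. 137. 138. 138. 139. 134. 138. 140. 149. 156. 155. 159. 179. 199. 205. 207. 205. 208. 223. 250.]
-0.055 [208. 209. 207. 206. 206. 205. 207. 204. 193. 177. 167. 160. 157. 159. 157. 158. 155. 142. 141. 150. 157. 155. 161. 181. 200. 204. 205. 207. 207. 213. 228.]
-0.05 [208. 210. 207. 204. 202. 204. 206. 199. 182. 178. 187. 191. 190. 194. 193. 194. 190. 179. 161. 163. 159. 154. 162. 180. 200. 207. 208. 208. 204. 203. 206.]
```

Run:
```python
from gap import *
np.set_printoptions(linewidth=220,precision=0,suppress=True)
a=np.radians(55.4);s=r.get_state();tc=s["tcp_pos"];ctr=np.array([.510,.023])
print(s["tcp_pos"],s["eef_rot"])
c=cam("top");zt=tc[2]+.0273
print("block top, y rel tcp, -30..30 step 2; top cam")
for o in(-.056,-.05,-.044,-.038):
    t,p=prof(c,tc[:2],a,zt,1,o,(-.03,.03),31);print(o,p)
c=cam("side")
print("side, block front face mid heights x=-60 edge")
for z in(tc[2]+.015,tc[2]-.01,tc[2]-.03,tc[2]-.05):
    t,p=prof(c,tc[:2],a,z,1,-.06,(-.03,.03),31);print(p)
print("gap side z.08")
for o in(-.01,0,.01,.02,.03,.04,.05):
    t,p=prof(c,ctr,a,.08,1,o,(-.02,.06),41);print(o,p)
```

```text
[0. 0. 0.] [ 180.   -0. -125.]
block top, y rel tcp, -30..30 step 2; top cam
-0.056 [210. 208. 206. 205. 205. 205. 207. 206. 202. 192. 183. 180. 184. 185. 186. 186. 186. 189. 188. 189. 188. 180. 164. 154. 159. 161. 158. 159. 163. 174. 191.]
-0.05 [212. 211. 208. 204. 192. 191. 200. 202. 190. 178. 175. 184. 190. 192. 194. 195. 196. 198. 199. 200. 196. 186. 168. 150. 153. 157. 157. 157. 161. 173. 190.]
-0.044 [207. 207. 207. 207. 204. 206. 206. 202. 190. 179. 177. 182. 189. 192. 193. 196. 196. 197. 199. 199. 194. 183. 165. 147. 146. 154. 157. 156. 160. 171. 190.]
-0.038 [194. 194. 197. 211. 201. 187. 183. 178. 164. 152. 147. 146. 154. 153. 159. 162. 169. 174. 181. 185. 189. 175. 161. 139. 134. 142. 141. 143. 149. 157. 176.]
side, block front face mid heights x=-60 edge
[131. 134. 137. 140. 140. 140. 144. 151. 158. 161. 162. 160. 159. 159. 159. 159. 160. 162. 155. 141. 110.  79.  48.  43.  40.  40.  36.  32.  43.  62.  94.]
[128. 132. 136. 138. 139. 140. 146. 152. 157. 160. 161. 160. 159. 159. 160. 159. 159. 159. 157. 153. 139. 128. 125. 123. 122. 122. 123. 119. 115. 112. 111.]
[133. 14
[... 1101 characters left out ...]
68. 169. 170. 170. 170. 169. 169. 170. 173. 177. 179. 176. 173.]
0.03 [168. 169. 170. 170. 169. 170. 170. 162. 152. 137. 127. 123. 121. 122. 122. 123. 123. 123. 123. 123. 123. 123. 130. 138. 141. 146. 153. 161. 167. 170. 169. 168. 169. 169. 168. 167. 167. 169. 170. 170. 170.]
0.04 [168. 163. 166. 168. 169. 170. 168. 161. 149. 136. 125. 122. 122. 122. 122. 123. 123. 123. 123. 123. 122. 122. 122. 125. 132. 144. 155. 163. 168. 170. 170. 169. 169. 169. 168. 166. 162. 156. 156. 157. 160.]
0.05 [167. 168. 169. 169. 169. 169. 167. 162. 150. 137. 129. 124. 123. 123. 123. 124. 124. 123. 123. 122. 122. 122. 123. 124. 128. 137. 150. 159. 168. 170. 169. 169. 169. 168. 169. 169. 169. 167. 165. 161. 159.]
```

Emit:
{"name": "move_arm", "arguments": {"targets": [[[0,0.23,0],[0,0,0]],[[0,0.23,3.0],[0,0,0]],[[0,0.23,6.0],[0,0,0]],[[0,0.23,8.0],[0,0,0]],[[0,0.23,8.0],[0,0,0]]]}}

```text
time_s: 7.92
tcp_pos: [0.4945, 0.0325, 0.1664]
eef_rot: [179.9, -0.1, -124.6]
contact_force: [1.9, -0.6, -3.4]
gripper_width: 0.0277
gripper_force: 30.0
```

Run:
```python
from gap import *
np.set_printoptions(linewidth=220,precision=0,suppress=True)
a=np.radians(55.4);s=r.get_state();tc=s["tcp_pos"];ctr=np.array([.510,.023])
d=tc[:2]-ctr;print(s["tcp_pos"].round(4),s["eef_rot"].round(2),"c",np.array([d@[np.cos(a),np.sin(a)],d@[-np.sin(a),np.cos(a)]])*1e4)
c=cam("top");zt=tc[2]+.0273
for o in(-.056,-.05,-.044):
    t,p=prof(c,tc[:2],a,zt,1,o,(-.03,.03),31);print(o,p)
c=cam("side")
for z in(tc[2]+.015,tc[2]-.01,tc[2]-.03):
    t,p=prof(c,tc[:2],a,z,1,-.06,(-.03,.03),31);print(p)
cv2.imwrite("pics/s5.png",cv2.resize(c["image"][140:240,250:380],None,fx=5,fy=5,interpolation=cv2.INTER_CUBIC))
```

```text
[0. 0. 0.] [ 180.   -0. -125.] c [-10. 182.]
-0.056 [204. 205. 207. 205. 204. 205. 205. 201. 190. 179. 171. 175. 180. 185. 185. 186. 187. 187. 187. 188. 183. 179. 161. 144. 143. 147. 161. 179. 195. 203. 204.]
-0.05 [196. 196. 199. 203. 206. 207. 207. 202. 192. 179. 175. 181. 187. 190. 193. 194. 194. 197. 198. 199. 195. 184. 164. 141. 140. 147. 160. 179. 194. 202. 204.]
-0.044 [194. 192. 198. 203. 204. 205. 205. 199. 187. 176. 173. 180. 188. 190. 192. 193. 194. 197. 198. 197. 193. 184. 167. 146. 139. 146. 161. 179. 194. 204. 205.]
[123. 125. 128. 130. 133. 135. 138. 147. 152. 151. 151. 151. 151. 150. 150. 150. 149. 149. 149. 150. 152. 155. 158. 158. 157. 158. 159. 160. 161. 160. 159.]
[123. 125. 128. 130. 131. 133. 136. 145. 152. 152. 151. 150. 150. 150. 150. 151. 149. 147. 147. 148. 149. 152. 156. 158. 159. 159. 159. 158. 158. 160. 162.]
[136. 137. 134. 132. 131. 132. 137. 144. 152. 152. 151. 151. 151. 151. 152. 150. 148. 148. 147. 148. 153. 157. 159. 160. 160. 160. 159. 158. 157. 157. 162.]
```

View pics/s5.png

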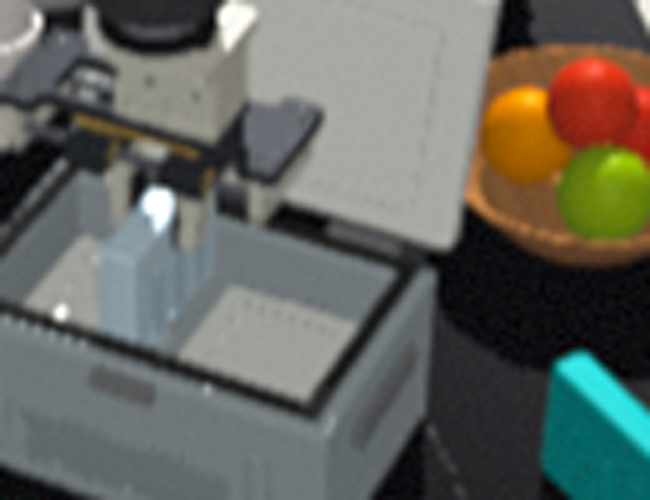

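The block sits above the gap (crop (140,290)) and lines up with it. I lower it with force checks.

Emit:
{"name": "move_arm", "arguments": {"targets": [[[0,0.05,1.0],[0,0,0]],[[0,0.05,1.6],[0,0,0]],[[0,0.05,2.1],[0,0,0]],[[0,0.05,2.6],[0,0,0]],[[0,0.05,2.6],[0,0,0]]]}}

```text
time_s: 8.65
tcp_pos: [0.4949, 0.0333, 0.1411]
eef_rot: [180.0, -0.0, -124.6]
contact_force: [0.0, -0.4, -3.0]
gripper_width: 0.0277
gripper_force: 30.0
```

Emit:
{"name": "move_arm", "arguments": {"targets": [[[0,0,1.2],[0,0,0]],[[0,0,2.4],[0,0,0]],[[0,0,3.6],[0,0,0]],[[0,0,4.6],[0,0,0]],[[0,0,4.9],[0,0,0]]]}}

```text
time_s: 9.28
tcp_pos: [0.4947, 0.0332, 0.0916]
eef_rot: [180.0, -0.1, -124.6]
contact_force: [-0.0, -0.1, -3.0]
gripper_width: 0.0279
gripper_force: 30.0
```

Emit:
{"name": "move_arm", "arguments": {"targets": [[[0,0,0.1],[0,0,0]],[[0,0,0.25],[0,0,0]],[[0,0,0.25],[0,0,0]]]}}

```text
time_s: 9.65
tcp_pos: [0.4953, 0.0335, 0.0902]
eef_rot: [-180.0, 0.0, -124.6]
contact_force: [0.4, 0.2, -3.9]
gripper_width: 0.028
gripper_force: 30.0
```

Emit:
{"name": "move_arm", "arguments": {"targets": [[[0,0,0.1],[0,0,0]],[[0,0,0.2],[0,0,0]],[[0,0,0.2],[0,0,0]]]}}

```text
time_s: 10.02
tcp_pos: [0.4952, 0.0333, 0.0884]
eef_rot: [-180.0, 0.0, -124.6]
contact_force: [-1.6, -0.6, 1.7]
gripper_width: 0.0277
gripper_force: 30.0
```

Emit:
{"name": "move_arm", "arguments": {"targets": [[[0,0,0],[0,0,0]],[[0,0,0],[0,0,0]],[[0,0,0],[0,0,0]],[[0,0,0],[0,0,0]]], "jaw": 5.0}}

```text
time_s: 10.52
tcp_pos: [0.4952, 0.0335, 0.088]
eef_rot: [-180.0, 0.0, -124.6]
contact_force: [0.5, 0.2, -0.5]
gripper_width: 0.0495
gripper_force: 0.0
```

Emit:
{"name": "move_arm", "arguments": {"targets": [[[0,0,-2],[0,0,0]],[[0,0,-6],[0,0,0]],[[0,0,-12],[0,0,0]],[[0,0,-18],[0,0,0]],[[0,0,-24],[0,0,0]]]}}

```text
time_s: 11.15
tcp_pos: [0.4948, 0.0332, 0.3302]
eef_rot: [-180.0, 0.0, -124.6]
contact_force: [2.2, 1.7, -1.2]
gripper_width: 0.0498
gripper_force: 0.0
```

Emit:
{"name": "move_arm", "arguments": {"targets": [[[0,0,-5],[0,0,0]],[[0,0,-9],[0,0,0]],[[0,0,-9],[0,0,0]]], "jaw": 0}}

```text
time_s: 11.52
tcp_pos: [0.4962, 0.0335, 0.4214]
eef_rot: [-179.8, 0.3, -124.6]
contact_force: [-0.4, 0.8, -0.9]
gripper_width: 0.0256
gripper_force: 0.0
```

```bash
python3 - <<'E'
from gap import *
c=cam("side");t=cam("top")
a=cv2.resize(t["image"][120:270,180:330],None,fx=2.6,fy=2.6,interpolation=cv2.INTER_CUBIC);b=cv2.resize(c["image"][100:250,230:380],None,fx=2.6,fy=2.6,interpolation=cv2.INTER_CUBIC)
cv2.imwrite("pics/ab6.png",np.hstack([a,b]))
ang=np.radians(55.4);ctr=np.array([.510,.0225]);e=np.array([np.cos(ang),np.sin(ang)]);f=np.array([-e[1],e[0]])
def lid(th,rho,n,y):
    x=.094-rho*np.cos(th)+n*np.sin(th);z=.133+rho*np.sin(th)+n*np.cos(th)
    return np.array([*(ctr+e*x+f*y),z])
for th in(1.7,1.8,1.9):
    P=[lid(th,.186,n,y) for n in(.003,.027) for y in(-.142,.142)]
    print(th,"top crop",((proj(t,P)-[180,120])*2.6).round().tolist(),"side",((proj(c,P)-[230,100])*2.6+[390,0]).round().tolist())
E
python3 go.py .6 .16 .4 -124.6
```

```text
1.7 top crop [[213.0, 48.0], [74.0, 252.0], [196.0, 37.0], [57.0, 240.0]] side [[687.0, 108.0], [477.0, 50.0], [694.0, 100.0], [486.0, 43.0]]
1.8 top crop [[200.0, 40.0], [61.0, 243.0], [184.0, 30.0], [45.0, 232.0]] side [[692.0, 103.0], [484.0, 46.0], [699.0, 97.0], [493.0, 40.0]]
1.9 top crop [[188.0, 32.0], [49.0, 235.0], [172.0, 23.0], [34.0, 224.0]] side [[697.0, 99.0], [490.0, 43.0], [704.0, 95.0], [499.0, 39.0]]
t 11.625 F [ 1.   0.1 -0.9] tcp [0.4949 0.0335 0.4177] [ 180.     0.  -124.6]
shift cm [-16.37  -1.46   1.78] turn [ 0.  0. -0.]
```

View pics/ab6.png

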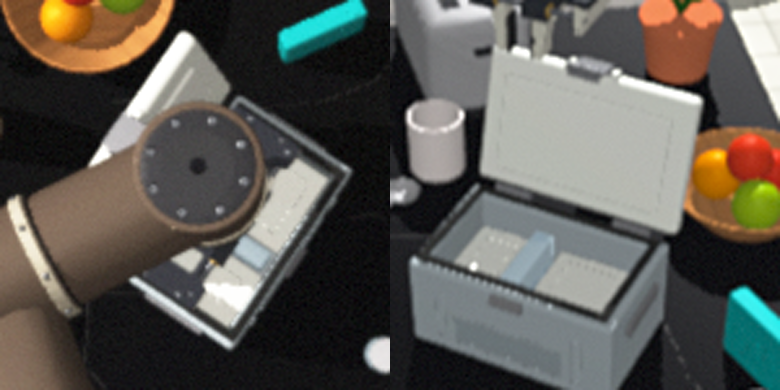

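The block stands upright in the gap (crop (535,260)). The lid is open at about 1.8 rad, with its front edge at top crop (188,30). Next I go over and behind the lid with the fingers shut.

Emit:
{"name": "move_arm", "arguments": {"targets": [[[-5.0,0.9,0],[0,0,0]],[[-10.0,1.8,0],[0,0,0]],[[-15.0,2.7,0],[0,0,0]],[[-20.5,3.6,0],[0,0,0]],[[-20.5,3.6,0],[0,0,0]]]}}

```text
time_s: 12.25
tcp_pos: [0.5824, 0.2257, 0.4133]
eef_rot: [179.8, -0.3, -124.5]
contact_force: [-0.1, 0.3, -0.8]
gripper_width: 0.0002
gripper_force: 0.0
```

Emit:
{"name": "move_arm", "arguments": {"targets": [[[0,0,5.0],[0,0,0]],[[0,0,10.0],[0,0,0]],[[0,0,13.7],[0,0,0]],[[0,0,13.7],[0,0,0]]]}}

```text
time_s: 12.75
tcp_pos: [0.58, 0.221, 0.2773]
eef_rot: [179.8, -0.4, -124.6]
contact_force: [-0.2, -0.3, 1.3]
gripper_width: 0.0003
gripper_force: 0.0
```

```bash
cat > lidc.py <<'E'
from gap import *
a=np.radians(55.4);ctr=np.array([.510,.0225]);e=np.array([np.cos(a),np.sin(a)]);f=np.array([-e[1],e[0]])
s=r.get_state();d=s["tcp_pos"][:2]-ctr
print("c mm",np.round([1e3*(d@e),1e3*(d@f),1e3*s["tcp_pos"][2]],1),"F",s["contact_force"].round(1),s["eef_rot"].round(1),s["joints"].round(),s["gripper_width"])
E
python3 lidc.py; python3 -c "
from h import *
c=cam('side');t=cam('top')
a=cv2.resize(t['image'][100:270,160:330],None,fx=2.3,fy=2.3);b=cv2.resize(c['image'][60:230,210:380],None,fx=2.3,fy=2.3)
cv2.imwrite('pics/ab7.png',np.hstack([a,b]))"
```

```text
c mm [203.2  55.1 277.3] F [-0.2 -0.3  1.3] [ 179.8   -0.4 -124.6] [ 39.  14.  -2.  -0. -75. -73.] 0.0002931082130482378
```

View pics/ab7.png

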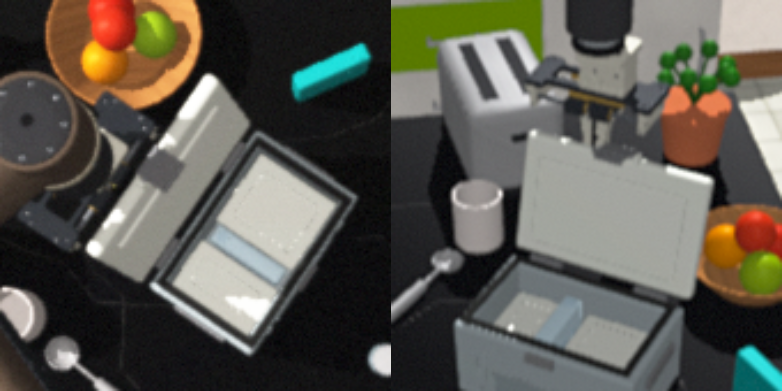

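The gripper is behind the lid and clear of it, and the block sits in the gap. I push the lid forward.

Emit:
{"name": "move_arm", "arguments": {"targets": [[[1.6,0,0],[0,0,0]],[[3.2,0,0],[0,0,0]],[[4.6,0,-0.4],[0,0,0]],[[5.9,0,-0.9],[0,0,0]],[[7.2,0,-1.5],[0,0,0]]]}}

```text
time_s: 13.48
tcp_pos: [0.5401, 0.1624, 0.2962]
eef_rot: [180.0, -0.0, -124.6]
contact_force: [0.9, 0.9, -2.5]
gripper_width: 0.0003
gripper_force: 1.1
```

```bash
python3 lidc.py
```

```text
c mm [132.3  54.6 296.2] F [ 0.9  0.9 -2.5] [ 180.    -0.  -124.6] [ 37.   8.  -7.  -0. -75. -71.] 0.00025546649761165147
```

Emit:
{"name": "move_arm", "arguments": {"targets": [[[1.4,0,0],[0,0,0]],[[2.9,0,0],[0,0,0]],[[4.5,0,0.1],[0,0,0]],[[6.1,0,0.3],[0,0,0]],[[7.7,0,0.7],[0,0,0]]]}}

```text
time_s: 14.1
tcp_pos: [0.4965, 0.0989, 0.2886]
eef_rot: [180.0, -0.0, -124.6]
contact_force: [1.4, 0.4, 0.3]
gripper_width: 0.0004
gripper_force: 0.8
```

```bash
python3 lidc.py; python3 -c "
from h import *
c=cam('side')
cv2.imwrite('pics/s8.png',cv2.resize(c['image'][60:260,200:400],None,fx=2.5,fy=2.5))"
```

```text
c mm [ 55.2  54.5 288.6] F [1.4 0.4 0.3] [ 180.    -0.  -124.6] [ 34.   2. -14.  -0. -73. -68.] 0.00044759526169946186
```

View pics/s8.png

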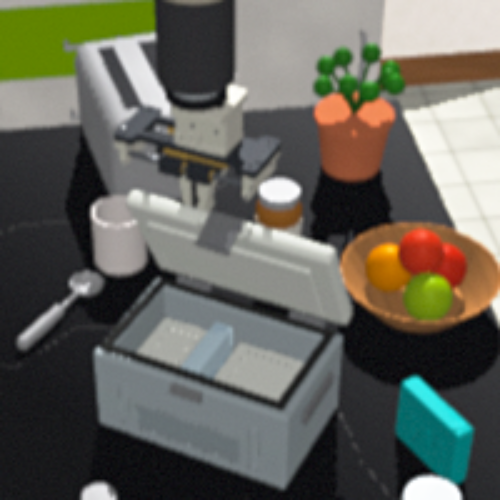

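The lid is following, now at about 1.1 rad, with its edge at crop (230,225). I continue along the arc.

Emit:
{"name": "move_arm", "arguments": {"targets": [[[1.5,0,0.6],[0,0,0]],[[3.0,0,1.3],[0,0,0]],[[4.4,0,2.1],[0,0,0]],[[5.6,0,3.1],[0,0,0]],[[6.8,0,4.2],[0,0,0]]]}}

```text
time_s: 14.78
tcp_pos: [0.458, 0.0431, 0.2462]
eef_rot: [180.0, -0.0, -124.6]
contact_force: [-0.1, 0.5, 1.3]
gripper_width: 0.0002
gripper_force: 0.4
```

Emit:
{"name": "move_arm", "arguments": {"targets": [[[1.1,0,1.2],[0,0,0]],[[2.0,0,2.5],[0,0,0]],[[2.8,0,3.9],[0,0,0]],[[3.3,0,5.1],[0,0,0]],[[3.3,0,5.1],[0,0,0]]]}}

```text
time_s: 15.4
tcp_pos: [0.4392, 0.0164, 0.1949]
eef_rot: [179.9, -0.1, -124.6]
contact_force: [-0.4, 0.3, 1.3]
gripper_width: 0.0007
gripper_force: 0.0
```

```bash
python3 lidc.py
```

```text
c mm [-45.2  54.8 194.9] F [-0.4  0.3  1.3] [ 1.799e+02 -1.000e-01 -1.246e+02] [ 28.  -1. -30.  -0. -61. -63.] 0.0006518171995165748
```

Emit:
{"name": "move_arm", "arguments": {"targets": [[[0,0,-1.5],[0,0,0]],[[1.5,-2.8,-1.5],[0,0,0]],[[3.0,-5.5,-1.5],[0,0,0]],[[3.0,-5.5,0],[0,0,0]],[[3.0,-5.5,0.8],[0,0,0]]]}}

```text
time_s: 16.02
tcp_pos: [0.4681, -0.039, 0.1878]
eef_rot: [180.0, 0.0, -124.6]
contact_force: [-0.6, -0.4, 0.5]
gripper_width: 0.0003
gripper_force: 0.2
```

Emit:
{"name": "move_arm", "arguments": {"targets": [[[0,0,0.6],[0,0,0]],[[0,0,1.1],[0,0,0]],[[0,0,1.5],[0,0,0]],[[0,0,1.5],[0,0,0]]]}}

```text
time_s: 16.52
tcp_pos: [0.4682, -0.0389, 0.173]
eef_rot: [-180.0, -0.0, -124.6]
contact_force: [0.2, 0.2, -0.6]
gripper_width: 0.0002
gripper_force: 0.0
```

```bash
python3 lidc.py; python3 -c "
from h import *
c=cam('side')
cv2.imwrite('pics/s9.png',cv2.resize(c['image'][100:260,220:400],None,fx=3,fy=3))"
```

```text
c mm [-74.3  -0.5 173. ] F [ 0.2  0.2 -0.6] [-180.    -0.  -124.6] [ 19.   4. -29.   0. -58. -54.] 0.00022118108682644657
```

View pics/s9.png

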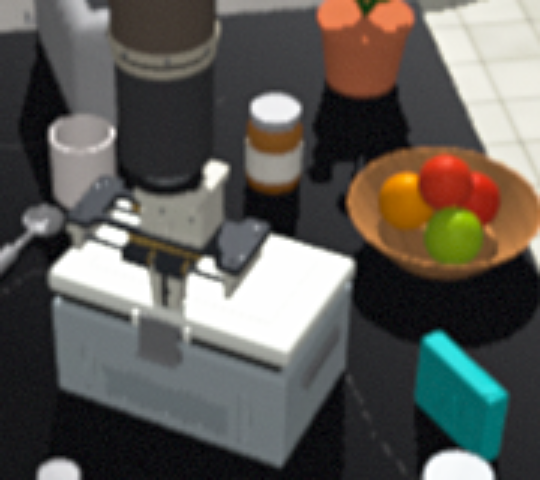

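The lid is almost down, and the fingertips are on its front edge right over the catch (crop (170,300)). I press in small steps.

Emit:
{"name": "move_arm", "arguments": {"targets": [[[0,0,0.2],[0,0,0]],[[0,0,0.4],[0,0,0]],[[0,0,0.6],[0,0,0]],[[0,0,0.8],[0,0,0]],[[0,0,0.8],[0,0,0]]]}}

```text
time_s: 17.2
tcp_pos: [0.4677, -0.04, 0.1655]
eef_rot: [-180.0, -0.1, -124.6]
contact_force: [-2.3, -2.7, 4.9]
gripper_width: 0.0008
gripper_force: 2.6
```

Emit:
{"name": "move_arm", "arguments": {"targets": [[[0,0,0.1],[0,0,0]],[[0,0,0.2],[0,0,0]],[[0,0,0.2],[0,0,0]]]}}

```text
time_s: 17.58
tcp_pos: [0.4675, -0.0402, 0.1638]
eef_rot: [-180.0, -0.1, -124.6]
contact_force: [-4.3, -4.0, 9.5]
gripper_width: 0.0004
gripper_force: 4.6
```

Emit:
{"name": "move_arm", "arguments": {"targets": [[[0.1,0,0.1],[0,0,0]],[[0.15,0,0.2],[0,0,0]],[[0.15,0,0.2],[0,0,0]]]}}

```text
time_s: 17.95
tcp_pos: [0.4674, -0.0405, 0.1623]
eef_rot: [-180.0, 0.0, -124.6]
contact_force: [-4.7, 1.3, 13.7]
gripper_width: 0.0004
gripper_force: 6.2
```

Emit:
{"name": "move_arm", "arguments": {"targets": [[[0,0,0.05],[0,0,0]],[[0,0,0.1],[0,0,0]],[[0,0,0.1],[0,0,0]]]}}

```text
time_s: 18.32
tcp_pos: [0.4673, -0.0406, 0.1615]
eef_rot: [-180.0, 0.0, -124.6]
contact_force: [-5.9, 1.5, 13.8]
gripper_width: 0.0001
gripper_force: 7.3
```

Emit:
{"name": "move_arm", "arguments": {"targets": [[[0,0,0.05],[0,0,0]],[[0,0,0.1],[0,0,0]],[[0,0,0.1],[0,0,0]]]}}

```text
time_s: 18.7
tcp_pos: [0.4672, -0.0408, 0.1604]
eef_rot: [-180.0, -0.0, -124.6]
contact_force: [-5.5, 0.1, 13.5]
gripper_width: 0.0006
gripper_force: 6.9
```

Emit:
{"name": "move_arm", "arguments": {"targets": [[[0,0,0.05],[0,0,0]],[[0,0,0.1],[0,0,0]],[[0,0,0.1],[0,0,0]]]}}

```text
time_s: 19.08
tcp_pos: [0.4672, -0.0408, 0.1598]
eef_rot: [-179.9, -0.0, -124.6]
contact_force: [-7.6, 0.8, 18.9]
gripper_width: 0.0005
gripper_force: 9.2
```

Emit:
{"name": "move_arm", "arguments": {"targets": [[[0,0,0.03],[0,0,0]],[[0,0,0.06],[0,0,0]],[[0,0,0.06],[0,0,0]]]}}

```text
time_s: 19.45
tcp_pos: [0.4672, -0.0409, 0.1594]
eef_rot: [-179.9, -0.0, -124.6]
contact_force: [-9.1, 1.6, 19.7]
gripper_width: 0.0006
gripper_force: 10.1
```

Emit:
{"name": "move_arm", "arguments": {"targets": [[[-0.1,0,-0.1],[0,0,0]],[[-0.1,0,-0.3],[0,0,0]],[[-0.1,0,-0.3],[0,0,0]]]}}

```text
time_s: 19.82
tcp_pos: [0.468, -0.0395, 0.1606]
eef_rot: [-180.0, 0.0, -124.6]
contact_force: [-0.2, -0.0, -0.1]
gripper_width: 0.0004
gripper_force: 0.0
```

The force drops to zero at z 0.1606, so the lid stayed down and is caught. I retreat and verify.

Emit:
{"name": "move_arm", "arguments": {"targets": [[[0,0,-2],[0,0,0]],[[0,0,-6],[0,0,0]],[[0,0,-11],[0,0,0]],[[0,0,-16],[0,0,0]],[[0,0,-16],[0,0,0]]]}}

```text
time_s: 20.45
tcp_pos: [0.4699, -0.0392, 0.3242]
eef_rot: [-179.7, 0.3, -124.6]
contact_force: [0.1, 0.1, -1.3]
gripper_width: 0.0009
gripper_force: 0.0
```

```bash
python3 lidc.py; python3 -c "
from h import *
c=cam('side')
cv2.imwrite('pics/s10.png',cv2.resize(c['image'][100:260,220:400],None,fx=4,fy=3.7,interpolation=cv2.INTER_CUBIC))"
```

```text
c mm [-73.6  -2.  324.2] F [ 0.1  0.1 -1.3] [-179.7    0.3 -124.6] [ 19.  -2. -15.   0. -77. -54.] 0.0009023705839508905
```

View pics/s10.png

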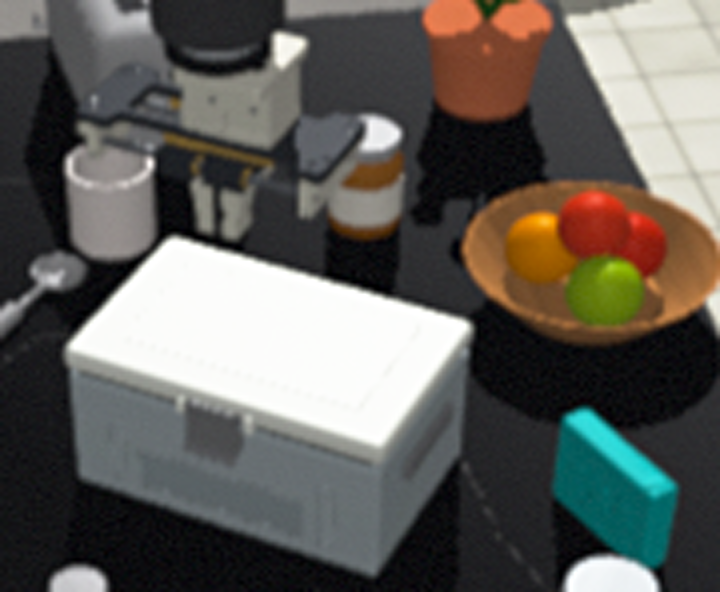

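The lid is fully shut, with no gap along its front seam and the catch lying flat on the front (crop (215,430)). The arm is clear, so I hand in.

```bash
python3 -c "
from plant import r
print(r.close_job())"
```

```text
the job is handed in; nothing more can be done
None
```

The freezer block is standing upright in the gap between the tubs, the lid is closed with its catch holding, the arm is clear, and I have handed the job in (about 20 s of the 67 s used); no verdict came back.

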